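Push a worn groove insert out of its holder plate from below

ROBOT

A 6-joint arm with a two-finger parallel gripper is mounted at the origin on the work surface. World frame = base frame: x ahead of the robot, y to its left, z up, the work surface at z = 0. Lengths are in m, angles in rad, forces in N, time in s.
With the tool pointing down it reaches from about 0.35 to 0.775 m from the base axis. Payload 7.3 kg.
Tool frame: the origin (TCP) lies midway between the tips of the shut fingers; the grasp point (between the pads) lies 19 mm behind it; z points along the fingers, y is the direction in which the jaws open and shut (so a half turn about z gives the same grasp; the last joint's range is limited). The gripper opens to 92 mm and grips with 3 to 60 N. Pads are 19 mm wide; open, the fingers measure 130 mm over their backs; the gripper's body (75 mm by 190 mm) begins 47 mm behind the grasp point.
Start: joints at [-1.441, 0.342, 1.524, -0, 1.275, -0.146], TCP at [0.143, -0.505, 0.227] pointing down, gripper open.
Joint ranges: [-2.53, 2.53], [-0.77, 2.02], [0.04, 2.7], [-1, 4.14], [0.28, 2.66], [-3.11, 3.11]. Speed limits (rad/s): [2.57, 2.57, 3.14, 3.14, 3.14, 3.14].

INTERFACE

Orientations are given as [roll, pitch, yaw] about the fixed x, y, z axes, in that order (R = Rz(yaw) Ry(pitch) Rx(roll)).
In Python, from cell import robot gives the robot as it stands.
- The arm moves only by the shell command python3 -m crank 'ROWS' [FORCE]. ROWS is a JSON object of lists of equal length, an entry for each row: "claw": the opening, from 0 (shut) to 1 (fully open); "delta_pos": the shift along the tool's x, y, z in units of 25 mm (1.0 is 25 mm), a list of three; "roll": the turn about the tool's z in units of 6 degrees (1.0 is 6 degrees). In form: {"claw": [claw, ...], "delta_pos": [[dx, dy, dz], ...], "roll": [roll, ...]}. A call has exactly 8 rows; each row is the pose to reach, as a shift and turn from the pose commanded when the call began, along the tool's axes at that moment; what a row does not reach only later rows make up. A row lasts 1/12 s, in which the tool goes at most 41.7 mm and 7.16 degrees, less where a joint would pass 70% of its speed; a pose out of reach is approached as far as the arm can. A call with a gripper value outside its range is refused whole. The fingers move at their own pace and stop on an object; FORCE is the grip in N (left out, the last holds). Time passes only in rows, so rows that repeat a pose let the fingers close, or fill a call up. It gives the time, the measured TCP pose, the force and the opening at its end, in the units of the state.
- robot.observe(): the state, without advancing time (a new reading comes with each control period).
- robot.read_camera(name): name is "scene" or "top"; returns a dict with "color" (420x560x3 uint8, blue, green, red), "fx", "fy", "cx", "cy" (pixels), "rvec" (rotation vector, rad) and "tvec" (3), from world to camera coordinates, as OpenCV has them. Camera axes: x right, y down, z forward; pixel columns grow to the right and rows downward; lengths in m; the calibration is good to about 2 mm. A picture is of the moment at which its call begins. There is no depth.
- robot.hand_in(): hands the job in, once; it reports no verdict.
The state is a dict: "time": time; "qpos": joint angles; "qvel": joint speeds; "joint_efforts": joint torques, N m; "tool_pos": TCP position; "tool_rot": TCP orientation; "contact_force": force on the tool from outside, world axes, zero at the start; "torque": the same for the moment, N m; "opening": finger opening in m.
Only numpy, scipy, OpenCV 4.12 (cv2) and the standard library are available. Lean on these libraries where they do the work, as an engineer would, in place of code of your own. Each camera call takes 0.05 s, during which the arm holds its last target.

TASK

The worn ceramic groove insert is stuck flush in its pocket in the holder plate: take the push-out hook by its handle, bring its pin in under the plate and, feeling for the access hole without forcing the hook against the plate, gently push the insert up from below until it stands well proud. Draw the hook out and stand it upright on the mat clear of the plate, then lift the insert out and set it groove side up in the grey tray. Leave the bottle, the case and the screwdriver alone.

Things in the scene. Friction and masses are not known exactly. Their poses are not given: they have to be found in the camera images.
- stand: Holder stand, fixed: dark steel plate 64 mm (x) by 92 mm (y), 19 mm thick, underside 60 and top 79 mm above the mat, on two legs along its +-y edges, 72 mm free between them; open below to -x (roughly facing the robot) and +x. Each leg's foot flange is 6 mm high, 36 to 62 mm from the middle in y, +-40 mm in x. Origin on the mat, below the access hole's axis; z up.
- stand_hole (a point): Lower mouth of the round access hole, 9 mm across, in the middle of the plate's underside, 60 mm above the mat. It goes through the 5 mm floor of the pocket. Axes as the stand's.
- stand_pocket (a point): Centre of the pocket's mouth, in the plate's top. Pocket 25.2 mm (x) by 21.2 mm (y), 14 mm deep. A spring ball in each +-y wall, 7 mm above its floor, grips the insert: pushing it up takes about 4 to 15 N. Once it is raised more than about 7 mm the balls spring in under it and keep it up.
- insert: White ceramic insert, 24 mm (its x) by 20 mm (its y) by 14 mm high, about 30 g, with a groove 6 mm wide and 3 mm deep along x in its top. Origin at the centre of its underside, z up (groove side). It starts at the bottom of the stand's pocket, its top flush with the plate, parallel to the stand's axes.
- hook: Push-out hook, loose, about 240 g, standing on its foot: a steel bar 10 mm high, 26 mm wide, from 24 mm behind to 86 mm ahead of the origin along x. Upright black handle 16 mm (x) by 24 mm (y) on the origin, its top 130 mm above the mat; pinched near its top across the 16 mm (along x) it best withstands load at the pin. Origin on the handle's axis at the foot's underside, x towards the pin.
- hook_slot (a point): Middle of the pin's slot, on top of the foot, 62 mm ahead of the hook's origin, 10 mm up. The upright steel pin, 6 mm across, flat tip 40 mm above the foot's underside, is clamped in the slot somewhere from 52 to 72 mm ahead of the origin, at y = 0: different each time, and not in the measured poses. Its collar is 12 mm across, 4 mm high.
- tray: Grey open tray, fixed, 120 mm (its x) by 100 mm (its y), 30 mm high, walls and floor about 4 mm. Origin at the centre of its underside.
- cleaner: White cleaner bottle, 48 mm across, 115 mm high; leave alone. Origin at the centre of its underside.
- case: Black closed case 70 by 100 by 35 mm; leave alone. Origin at the centre of its underside.
- driver: Grey-handled screwdriver lying on the left, 200 mm long along its x; leave alone. Origin at its middle, on the mat.

How it is judged:
On the way, in this order (a step that is already met when the one before it is completed fails the run):
1. the insert has been pushed up so that it stands at least 6 mm proud of the plate (z of insert in the frame of stand above 0.071 m), for 0.2 s.
2. the hook stands upright on the mat, its pin out from under the plate (height (world z) of hook below 0.005 m and angle between hook's own z axis and vertical below 0.1 rad and horizontal distance between hook_slot and stand above 0.035 m), for 0.2 s.
At the end, for the whole second after the job is handed in: The insert rests on the tray floor, groove up within 0.2 rad, origin under 10 mm above the tray underside; the hook stands at rest, upright within 0.1 rad, underside under 5 mm above the mat, the middle of its slot more than 35 mm from the access hole's axis (all of step 2 and x of insert in the frame of tray between -0.056 and 0.056 m and y of insert in the frame of tray between -0.046 and 0.046 m and z of insert in the frame of tray below 0.01 m and angle between insert's own z axis and vertical below 0.2 rad and linear speed of each of insert, hook below 0.02 m/s); the robot touches nothing.
It fails at once if the hook is forced against the holder stand (over 25 N) (contact force between hook and stand above 25 N).
It fails at once if the hook is rammed against the insert (over 25 N) (contact force between hook and insert above 25 N).
It fails at once if the bottle is disturbed (moved over 20 mm) (distance of cleaner from where it was at the start of the episode above 0.02 m).
It fails at once if the case is disturbed (moved over 20 mm) (distance of case from where it was at the start of the episode above 0.02 m).
It fails at once if the screwdriver is disturbed (moved over 20 mm) (distance of driver from where it was at the start of the episode above 0.02 m).
It also fails if it takes over 72 s, if anything falls off the work surface, if the arm or the gripper's body presses on something with over 40 N, if the wrist force passes 120 N, or if a joint passes its speed limit or range.

## Working session

There is one attempt and no reset: what is moved stays moved. The work goes in short steps, Python scripts to look and compute and a shell command to move; the robot and the scene stay as the last step left them, time stands still between calls to the robot, and variables do not carry over. Pictures are saved under pics/ and viewed, and the job is handed in when it is done.

```bash
ls; mkdir -p pics; python3 - <<'E'
from cell import robot
import cv2
for n in("scene","top"):
    d=robot.read_camera(n);cv2.imwrite(f"pics/{n}0.png",d["color"])
    print(n,d["fx"],d["fy"],d["cx"],d["cy"],d["rvec"],d["tvec"])
print(robot.observe())
E
```

```text
pics
scene 436.15046469625406 436.15046469625406 285.5190994328348 208.2353013749588 [ 1.89081128  1.56352757 -0.63117142] [-0.15614159 -0.37051375  1.32077022]
top 500.2462420022827 500.2462420022827 281.4388565922486 207.77790471694684 [ 2.12707397 -2.14923241  0.20833887] [0.02037734 0.6117916  0.98141068]
{'time': 0.1, 'qpos': array([-1.44100837e+00,  3.42638980e-01,  1.52486173e+00,  1.96961923e-05,
        1.27539679e+00, -1.46002981e-01]), 'qvel': array([ 0.00057297, -0.00191241, -0.00200172, -0.00130551,  0.00084019,
        0.00091031]), 'joint_efforts': array([ 1.81027335e-03, -4.32004416e+01, -2.44694620e+01,  7.18646217e-02,
        5.26230584e-02, -3.73600074e-05]), 'tool_pos': array([ 0.14294383, -0.50481866,  0.22614262]), 'tool_rot': array([-3.14030443e+00, -2.08470522e-04,  2.75785053e-01]), 'contact_force': array([-0.12171029, -0.36096961, -0.30613249]), 'torque': array([ 0.01691426,  0.01519954, -0.00197726]), 'opening': 0.09165815774098164}
```

View pics/scene0.png

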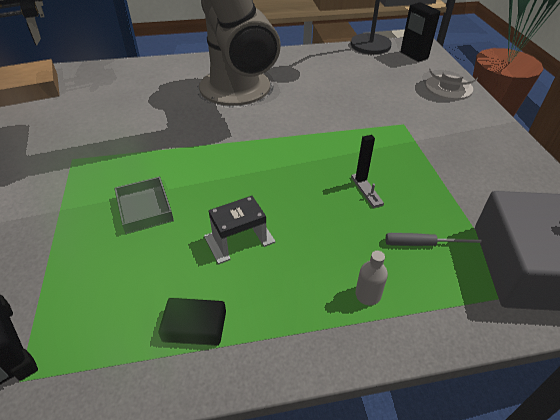

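View pics/top0.png

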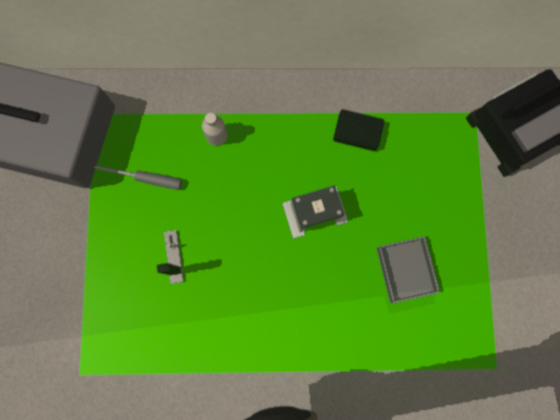

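The scene view faces the robot: tray (143,203), stand (238,215), hook (368,170), bottle (372,278), case (193,320). In the top view the stand is at (317,207), hook at (173,258) and tray at (409,270). I'll zoom in for measurement.

```bash
cat > h.py <<'E'
import numpy as np, cv2
from cell import robot
def cam(n):
    d=robot.read_camera(n);K=np.array([[d["fx"],0,d["cx"]],[0,d["fy"],d["cy"]],[0,0,1.]])
    R=cv2.Rodrigues(np.array(d["rvec"]))[0];return dict(img=d["color"],K=K,R=R,t=np.array(d["tvec"]))
def ray(c,uv):
    d=c["R"].T@np.linalg.inv(c["K"])@np.array([*uv,1.]);return -c["R"].T@c["t"],d
def onz(c,uv,z):
    o,d=ray(c,uv);return o+d*(z-o[2])/d[2]
def proj(c,P):
    p=c["K"]@(c["R"]@np.array(P,float)+c["t"]);return p[:2]/p[2]
def tri(c1,u1,c2,u2):
    o1,d1=ray(c1,u1);o2,d2=ray(c2,u2);A=np.stack([d1,-d2],1);s=np.linalg.lstsq(A,o2-o1,rcond=None)[0]
    a=o1+d1*s[0];b=o2+d2*s[1];return (a+b)/2,np.linalg.norm(a-b)
def crop(c,x0,y0,w,h,k,fn):
    cv2.imwrite(fn,cv2.resize(c["img"][y0:y0+h,x0:x0+w],None,fx=k,fy=k,interpolation=cv2.INTER_CUBIC))
E
python3 - <<'E'
from h import *
s=cam("scene");t=cam("top")
np.save("s0.npy",s["img"]);
crop(s,340,125,60,90,6,"pics/hs.png");crop(t,145,220,90,75,8,"pics/ht.png")
crop(s,190,180,100,90,6,"pics/ss.png");crop(t,270,170,90,75,8,"pics/st.png")
crop(t,370,230,80,80,7,"pics/tt.png")
E
cd pics; python3 -c "
import cv2,numpy as np
a=[cv2.imread(f) for f in('hs.png','ht.png')];print([x.shape for x in a])
b=np.zeros((600,800,3),np.uint8)
"
```

```text
[(540, 360, 3), (600, 720, 3)]
```

View pics/hs.png

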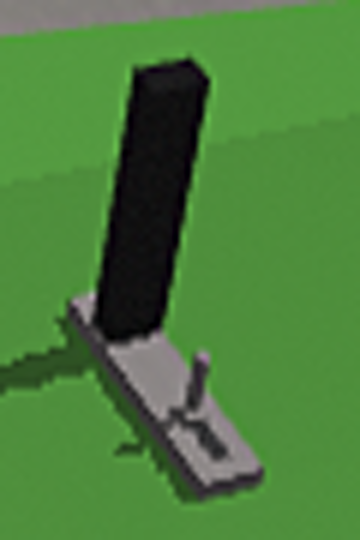

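View pics/ht.png

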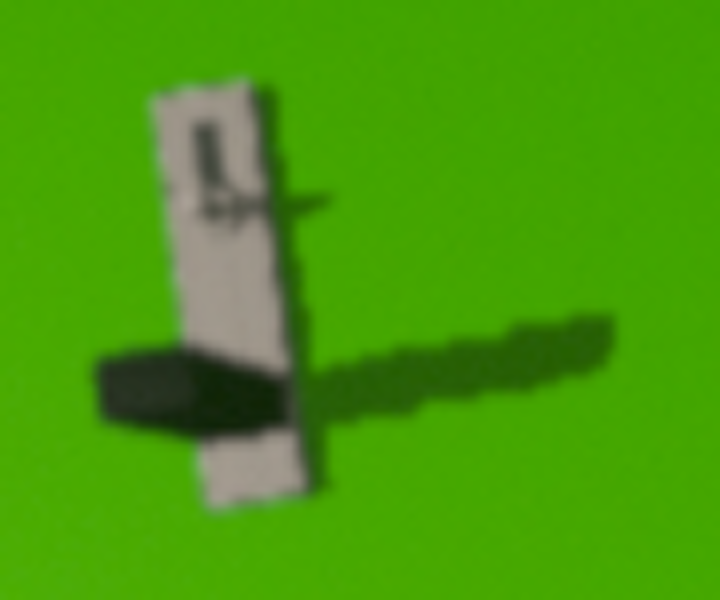

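View pics/ss.png

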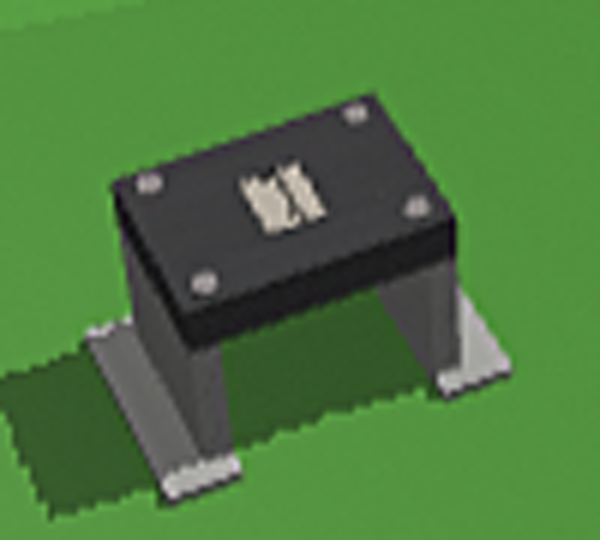

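View pics/st.png

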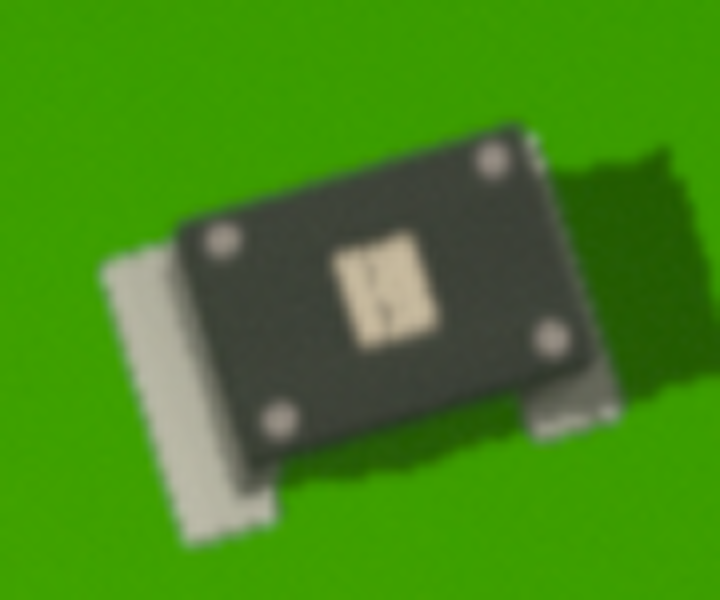

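View pics/tt.png

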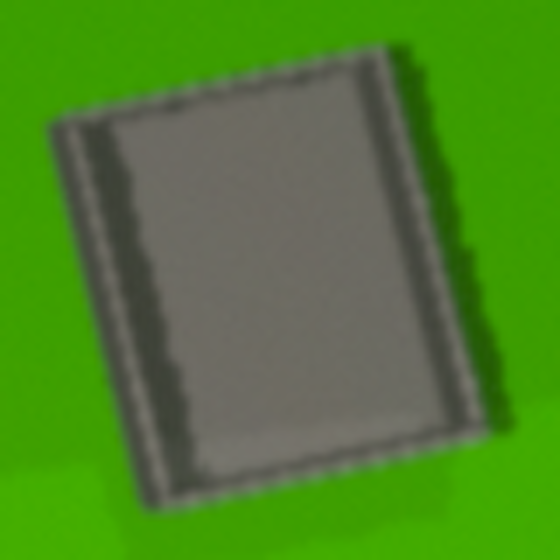

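```bash
cat > m1.py <<'E'
from h import *
s=cam("scene");t=cam("top")
def u(x0,y0,k,p): return (x0+(p[0]+.5)/k-.5,y0+(p[1]+.5)/k-.5)
ht=lambda p:u(145,220,8,p); hs=lambda p:u(340,125,6,p); st=lambda p:u(270,170,8,p); ss=lambda p:u(190,180,6,p); tt=lambda p:u(370,230,7,p)
f=lambda a:np.round(np.array(a)*1000,1)
def rect(P,n):
    P=np.array(P);c=P.mean(0);e=[np.linalg.norm(P[(i+1)%4]-P[i]) for i in range(4)]
    d=(P[0]-P[3])+(P[1]-P[2]);print(n,"c",f(c),"edges",f(e),"yaw of 3->0 edge",np.degrees(np.arctan2(d[1],d[0])));return c
print("cams",[f(-c["R"].T@c["t"]) for c in(s,t)])
rect([onz(t,ht(p),.010) for p in[(152,95),(250,80),(308,492),(208,508)]],"hookfoot top")
rect([onz(s,hs(p),.010) for p in[(200,490),(262,472),(85,295),(70,303)]],"hookfoot scene(front two ok)")
print("pin tip scene@40",f(onz(s,hs((203,357)),.04)),"top@40",f(onz(t,ht((205,213)),.04)),"collar top@12",f(onz(t,ht((235,207)),.012)))
print("tri",tri(s,hs((203,357)),t,ht((205,213))))
print("handle top: top",f(onz(t,ht((145,390)),.13)),"scene",f(onz(s,hs((172,75)),.13)))
sc=[(222,241),(492,160),(552,338),(280,420)]
c=rect([onz(t,st(p),.079) for p in [sc[0],sc[1],sc[2],sc[3]]],"screws top")
sc2=[(417,207),(204,282),(149,183),(356,113)]
rect([onz(s,ss(p),.079) for p in sc2],"screws scene")
rect([onz(t,st(p),.079) for p in[(333,246),(412,233),(438,327),(362,350)]],"insert top")
rect([onz(t,st(p),.079) for p in[(178,222),(520,125),(592,360),(250,465)]],"plate top")
rect([onz(t,tt(p),.03) for p in[(52,122),(385,48),(488,432),(150,508)]],"tray")
E
python3 m1.py
```

```text
cams [array([1201.1,  -87.4,  675.1]), array([ 431.4,   34.5, 1072.6])]
hookfoot top c [518.1 243.1  10. ] edges [ 26.2 110.4  26.3 110.5] yaw of 3->0 edge 9.273447132163687
hookfoot scene(front two ok) c [523.5 238.7  10. ] edges [ 25.9 112.    8.1 109.2] yaw of 3->0 edge 12.947302156110593
pin tip scene@40 [542.1 247.7  40. ] top@40 [536. 244.  40.] collar top@12 [540.4 241.8  12. ]
tri (array([0.53722638, 0.24739894, 0.03543173]), np.float64(0.005081049596273324))
handle top: top [485.7 238.5 130. ] scene [491.1 239.2 130. ]
screws top c [611.  -59.2  79. ] edges [72.  48.1 72.  47.9] yaw of 3->0 edge 16.711202121747384
screws scene c [612.2 -57.9  79. ] edges [72.2 47.9 72.2 48.1] yaw of 3->0 edge 15.938169862985456
insert top c [611.2 -59.1  79. ] edges [20.4 24.9 20.2 27.6] yaw of 3->0 edge 13.959333839740937
plate top c [610.3 -58.9  79. ] edges [90.9 63.  90.6 64.5] yaw of 3->0 edge 15.201588958949767
tray c [ 484.6 -248.3   30. ] edges [103.8 116.7 103.5 116.3] yaw of 3->0 edge 11.697241635797868
```

```bash
cat > go.py <<'E'
import sys
from h import *
from scipy.spatial.transform import Rotation as Ro
def to(x,y,z,psi=None):
    o=robot.observe();R=Ro.from_euler("xyz",o["tool_rot"]).as_matrix()
    c=np.degrees(np.arctan2(R[1,0],R[0,0]));d=R.T@(np.array([x,y,z])-o["tool_pos"])/.025
    print("t",round(o["time"],2),"delta",np.round(d,3),"roll",None if psi is None else round((c-psi)/6,3),"psi",round(c,2))
if __name__=="__main__": to(*map(float,sys.argv[1:]))
E
python3 go.py .48 -.15 .23 99.3; python3 - <<'E'
from h import *
s=cam("scene");t=cam("top")
y=np.radians(9.3);o=np.array([.4875,.2381,0]);X=np.array([np.cos(y),np.sin(y),0])
for d in(.052,.055,.058):
    for z in(.012,.04):
        P=o+X*d+[0,0,z];a=proj(t,P);b=proj(s,P);print(d,z,"top crop",np.round((a-[145,220]+.5)*8-.5),"scene crop",np.round((b-[340,125]+.5)*6-.5))
for d in(-.024,.086):
    for w in(-.013,.013):
        P=o+X*d+np.array([-X[1],X[0],0])*w+[0,0,.01];b=proj(s,P);print(d,w,np.round((b-[340,125]+.5)*6-.5))
E
```

```text
t 0.3 delta [16.839 -9.994 -0.134] roll -13.916 psi 15.8
0.052 0.012 top crop [217. 213.] scene crop [185. 408.]
0.052 0.04 top crop [195. 202.] scene crop [197. 352.]
0.055 0.012 top crop [215. 202.] scene crop [189. 413.]
0.055 0.04 top crop [194. 191.] scene crop [201. 357.]
0.058 0.012 top crop [214. 191.] scene crop [193. 418.]
0.058 0.04 top crop [192. 179.] scene crop [205. 362.]
-0.024 -0.013 [ 62. 294.]
-0.024 0.013 [122. 280.]
0.086 -0.013 [197. 480.]
0.086 0.013 [260. 463.]
```

```bash
python3 -m crank '{"claw":[1,1,1,1,1,1,1,1],"delta_pos":[[1.2,-0.7,0],[2.7,-1.6,0],[4.2,-2.5,0],[5.7,-3.4,0],[7.2,-4.3,0],[8.7,-5.2,0],[10.2,-6.1,0],[11.7,-7,0]],"roll":[-1,-2,-3,-4,-5,-6,-7,-8]}' 20; python3 go.py .487 .1 .23 99.3
```

```text
time: 1.07
tool_pos: [0.3679, -0.266, 0.227]
tool_rot: [3.141, 0.0, 1.118]
contact_force: [1.1, 0.2, 0.8]
opening: 0.0922
t 1.07 delta [15.249 -2.115 -0.127] roll -5.87 psi 64.08
```

```bash
python3 -m crank '{"claw":[1,1,1,1,1,1,1,1],"delta_pos":[[1.6,-0.2,0],[3.2,-0.4,0],[4.8,-0.6,0],[6.4,-0.8,0],[8,-1,0],[9.6,-1.2,0],[11.2,-1.5,0],[12.8,-1.8,0]],"roll":[-1,-2,-3,-4,-5,-5.8,-5.8,-5.8]}'; python3 go.py .4875 .2381 .18 99.3
```

```text
time: 1.73
tool_pos: [0.468, 0.0414, 0.2269]
tool_rot: [3.141, 0.0, 1.721]
contact_force: [1.2, -0.8, 0.1]
opening: 0.0918
t 1.73 delta [7.663 1.95  1.874] roll -0.112 psi 98.63
```

```bash
python3 - <<'E'
from h import *
s=cam("scene");t=cam("top")
# masks: handle top face (black) in top view
img=s["img"];hsv=cv2.cvtColor(img,cv2.COLOR_BGR2HSV)
m=((hsv[...,2]<60)&(hsv[...,1]<120)).astype(np.uint8)[130:185,350:385];
ys,xs=np.nonzero(m);print(xs.min()+350,xs.max()+350,ys.min()+130,ys.max()+130)
E
```

```text
351 374 135 184
```

```bash
python3 -m crank '{"claw":[1,1,1,1,1,1,1,1],"delta_pos":[[1.2,0.3,0.3],[2.6,0.7,0.6],[4,1,0.9],[5.4,1.4,1.2],[6.6,1.7,1.5],[7.5,1.95,1.87],[7.66,1.95,1.87],[7.66,1.95,1.87]],"roll":[-0.11,-0.11,-0.11,-0.11,-0.11,-0.11,-0.11,-0.11]}'; python3 go.py .4875 .2381 .099 99.3; python3 - <<'E'
from h import *
s=cam("scene");t=cam("top")
crop(s,310,70,110,140,4,"pics/hs2.png");crop(t,110,200,130,100,6,"pics/ht2.png")
E
```

```text
time: 2.5
tool_pos: [0.4869, 0.2365, 0.1793]
tool_rot: [-3.14, 0.001, 1.734]
contact_force: [0.1, -0.3, 1.6]
opening: 0.0918
t 2.5 delta [0.061 0.039 3.21 ] roll 0.013 psi 99.38
```

View pics/hs2.png

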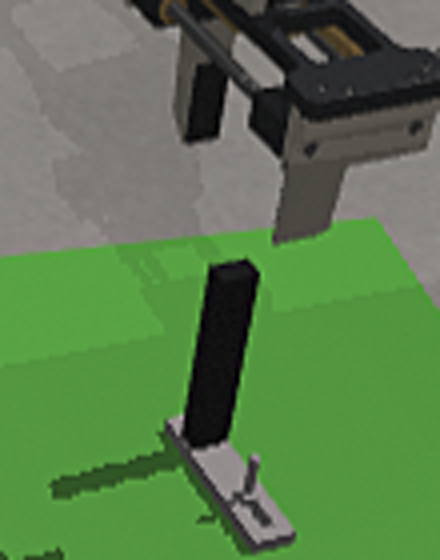

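View pics/ht2.png

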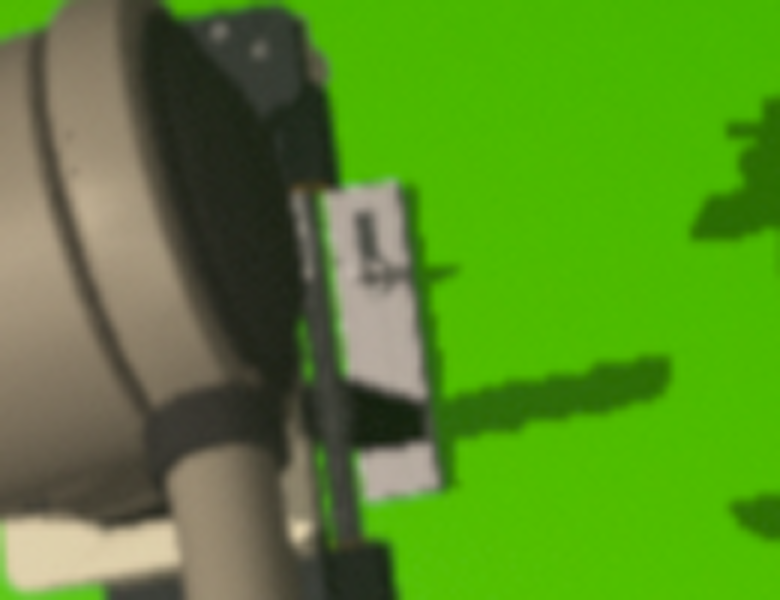

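The handle stands between the fingers, and the jaws open along hook x. Next I descend.

```bash
python3 -m crank '{"claw":[1,1,1,1,1,1,1,1],"delta_pos":[[0.02,0.02,0.6],[0.04,0.04,1.3],[0.06,0.04,2],[0.06,0.04,2.6],[0.06,0.04,3],[0.06,0.04,3.2],[0.06,0.04,3.2],[0.06,0.04,3.2]],"roll":[0,0,0,0,0,0,0,0]}' && python3 -m crank '{"claw":[0.7,0.4,0.3,0.2,0.1,0,0,0],"delta_pos":[[0,0,0],[0,0,0],[0,0,0],[0,0,0],[0,0,0],[0,0,0],[0,0,0],[0,0,0]],"roll":[0,0,0,0,0,0,0,0]}' 25
```

```text
time: 3.27
tool_pos: [0.4886, 0.2372, 0.1006]
tool_rot: [3.141, 0.0, 1.732]
contact_force: [0.5, 0.8, -0.1]
opening: 0.0918
time: 3.93
tool_pos: [0.4881, 0.2376, 0.0999]
tool_rot: [-3.142, 0.0, 1.733]
contact_force: [0.1, 0.3, 0.1]
opening: 0.043
```

```bash
python3 -m crank '{"claw":[0,0,0,0,0,0,0,0],"delta_pos":[[0,0,0],[0,0,0],[0,0,0],[0,0,0],[0,0,0],[0,0,0],[0,0,0],[0,0,0]],"roll":[0,0,0,0,0,0,0,0]}' 60
```

```text
time: 4.6
tool_pos: [0.4881, 0.2376, 0.0999]
tool_rot: [-3.142, 0.0, 1.732]
contact_force: [0.9, -0.1, -0.7]
opening: 0.0156
```

```bash
python3 go.py .477 -.098 .112 106.3
```

```text
t 4.6 delta [-13.176  -2.598  -0.484] roll -1.173 psi 99.26
```

```bash
python3 -m crank '{"claw":[0,0,0,0,0,0,0,0],"delta_pos":[[0,0,-0.48],[-0.7,-0.1,-0.48],[-1.9,-0.3,-0.48],[-3.2,-0.6,-0.48],[-4.5,-0.9,-0.48],[-5.8,-1.1,-0.48],[-7,-1.35,-0.48],[-7.8,-1.5,-0.48]],"roll":[0,-0.2,-0.4,-0.6,-0.8,-1,-1.17,-1.17]}'; python3 go.py .477 -.098 .112 106.3
```

```text
time: 5.27
tool_pos: [0.4816, 0.0367, 0.1117]
tool_rot: [-3.14, 0.0, 1.855]
contact_force: [0.2, 0.9, -2.6]
opening: 0.0158
t 5.27 delta [-5.119 -1.688 -0.01 ] roll -0.004 psi 106.27
```

```bash
python3 -m crank '{"claw":[0,0,0,0,0,0,0,0],"delta_pos":[[-1,-0.3,0],[-2,-0.7,0],[-3,-1,0],[-4,-1.3,0],[-4.7,-1.6,0],[-5.1,-1.69,0],[-5.12,-1.69,0],[-5.12,-1.69,0]],"roll":[0,0,0,0,0,0,0,0]}'; python3 go.py .477 -.098 .112 106.3; python3 - <<'E'
from h import *
s=cam("scene");t=cam("top")
crop(s,180,110,160,140,5,"pics/a_s.png");crop(t,260,150,140,110,5,"pics/a_t.png")
E
```

```text
time: 5.93
tool_pos: [0.4776, -0.0954, 0.1117]
tool_rot: [-3.141, -0.001, 1.854]
contact_force: [-0.0, 0.8, -2.5]
opening: 0.016
t 5.93 delta [-0.094 -0.054 -0.01 ] roll -0.014 psi 106.22
```

View pics/a_s.png

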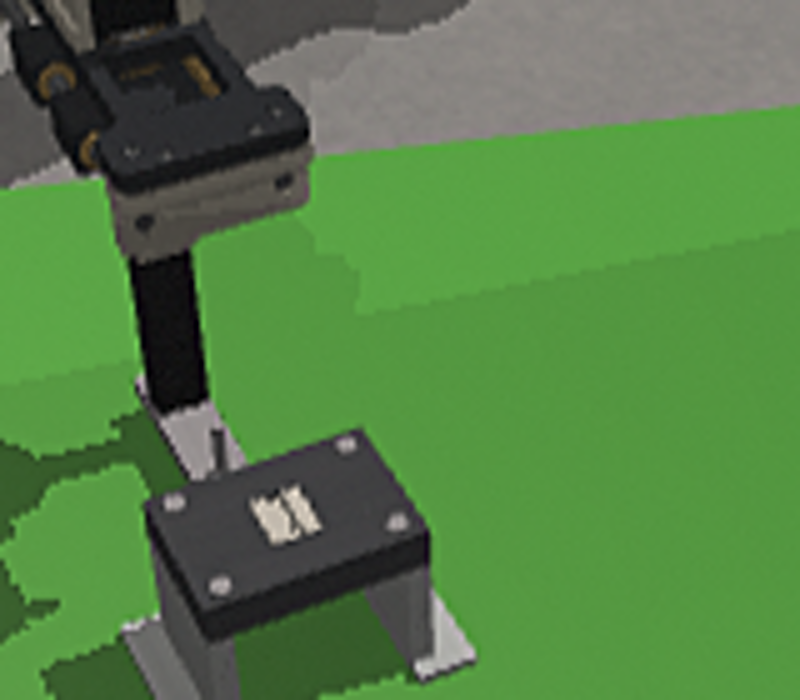

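View pics/a_t.png

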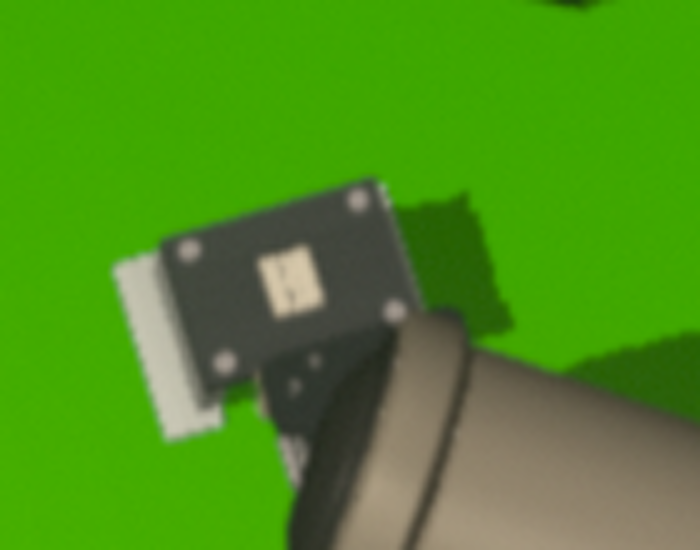

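```bash
python3 - <<'E'
from h import *
s=cam("scene")
x0,y0=208,185
crop(s,x0,y0,40,30,20,"pics/a_s2.png")
E
```

```text
(no output)
```

View pics/a_s2.png

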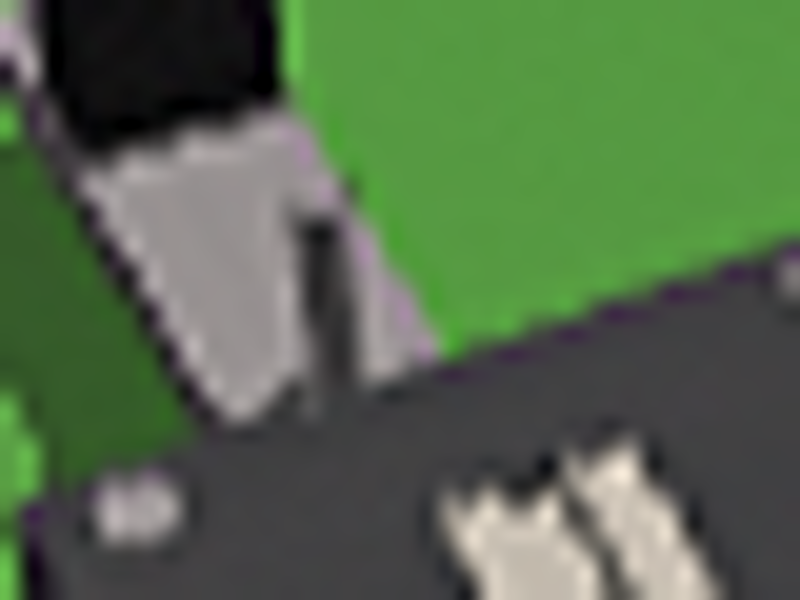

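```bash
python3 - <<'E'
from h import *
s=cam("scene");o=robot.observe();print(o["tool_pos"])
f=lambda a:np.round(np.array(a)*1000,1)
u=lambda p:(208+(p[0]+.5)/20-.5,185+(p[1]+.5)/20-.5)
z=o["tool_pos"][2]-.0999
X=np.array([np.cos(np.radians(16.25)),np.sin(np.radians(16.25)),0]);Y=np.array([-X[1],X[0],0])
T=o["tool_pos"]*[1,1,0]
for n,p,h in(("hfrontL",(90,160),.01),("hfrontR",(285,115),.01),("tip",(318,215),.04),("tip",(318,222),.04),("tip",(320,230),.04)):
    P=onz(s,u(p),z+h);print(n,f(P),"hook frame",f([(P-T)@X,(P-T)@Y]))
H=np.array([.6122,-.0579,0]);print("hole rel TCP",f([(H-T)@X,(H-T)@Y]))
H=np.array([.611,-.0592,0]);print("hole rel TCP",f([(H-T)@X,(H-T)@Y]))
for d in (.05,.053,.056,.059): print(d,np.round((proj(s,T+X*d+[0,0,z+.04])-[208,185]+.5)*20-.5))
E
```

```text
[ 0.47773761 -0.09443806  0.11189391]
hfrontL [ 486.6 -101.    22. ] hook frame [ 6.7 -8.8]
hfrontR [483.2 -79.4  22. ] hook frame [ 9.4 12.9]
tip [532.  -77.8  52. ] hook frame [56.8  0.7]
tip [533.1 -77.9  52. ] hook frame [57.8  0.3]
tip [534.3 -77.9  52. ] hook frame [59.   0.1]
hole rel TCP [139.3  -2.5]
hole rel TCP [137.8  -3.5]
0.05 [287. 177.]
0.053 [298. 195.]
0.056 [309. 213.]
0.059 [319. 230.]
```

```bash
python3 -m crank '{"claw":[0,0,0,0,0,0,0,0],"delta_pos":[[0,-0.7,0],[0,-1.4,0],[0,-1.8,0],[0,-1.8,0],[0,-1.8,0],[0,-1.8,0],[0,-1.8,0],[0,-1.8,0]],"roll":[0,0,0,0,0,0,0,0]}'; python3 - <<'E'
from h import *
s=cam("scene");t=cam("top")
crop(s,200,170,50,38,16,"pics/b_s.png")
f=lambda a:np.round(np.array(a)*1000,1)
ht=lambda p:(145+(p[0]+.5)/8-.5,220+(p[1]+.5)/8-.5)
y=np.radians(9.27);o=np.array([.4875,.2381,0]);X=np.array([np.cos(y),np.sin(y),0])
hs=onz(t,ht((600,330)),0);v=(hs-o)/.13
for p in((328,197),(325,200)):
    P=onz(t,ht(p),0)-v*.04;print(f(v),f(P),"d",f((P-o)@X),f((P-o)@[-X[1],X[0],0]))
E
```

```text
time: 6.8
tool_pos: [0.4352, -0.1081, 0.112]
tool_rot: [3.141, 0.0, 1.855]
contact_force: [0.0, -0.4, -2.9]
opening: 0.0158
[ 155.7 -705.9    0. ] [537.8 247.6   0. ] d 51.2 1.3
[ 155.7 -705.9    0. ] [537.  248.4   0. ] d 50.5 2.2
```

View pics/b_s.png

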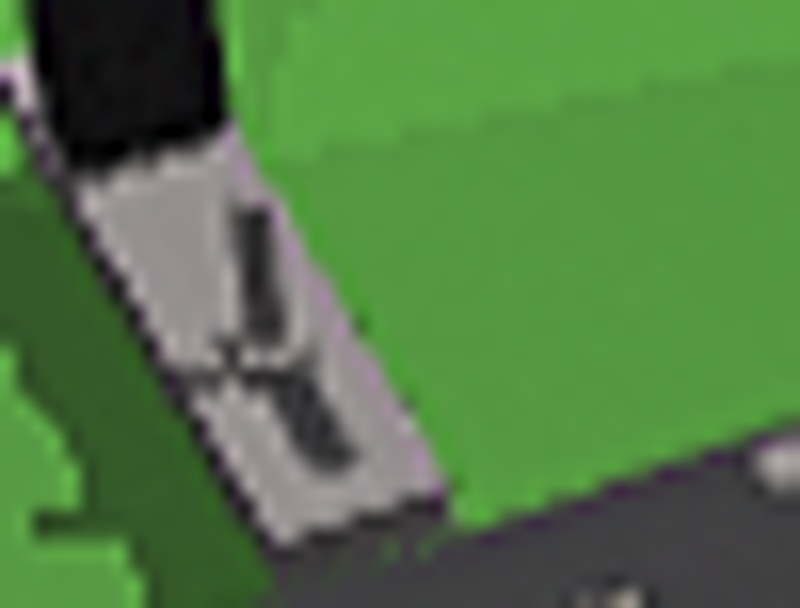

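```bash
python3 - <<'E'
from h import *
s=cam("scene");o=robot.observe()
f=lambda a:np.round(np.array(a)*1000,1)
u=lambda p:(200+(p[0]+.5)/16-.5,170+(p[1]+.5)/16-.5)
z=o["tool_pos"][2]-.0999;psi=o["tool_rot"][2]-np.pi/2
X=np.array([np.cos(psi),np.sin(psi),0]);Y=np.array([-X[1],X[0],0]);T=o["tool_pos"]*[1,1,0]
print(T,np.degrees(psi))
for n,p,h in(("footR(86,-13)",(278,545),.01),("footL(86,13)",(447,490),.01),("hfR(8,-12)",(72,172),.01),("hfL(8,12)",(225,127),.01),("slot front end(75?,0)",(338,468),.01),("tip",(252,207),.04),("tip",(252,214),.04),("pinbase front(collar top)",(266,345),.014)):
    P=onz(s,u(p),z+h);print(n,f([(P-T)@X,(P-T)@Y]))
for d in (.052,.054,.056): print(d,[np.round((proj(s,T+X*d+[0,0,z+h])-[200,170]+.5)*16-.5) for h in(.01,.014,.04)])
E
```

```text
[ 0.43482682 -0.10814697  0.        ] 16.29897785183612
footR(86,-13) [ 88.9 -10.7]
footL(86,13) [89.2 13.4]
hfR(8,-12) [ 5.7 -9.4]
hfL(8,12) [ 6.2 13.2]
slot front end(75?,0) [78.6  1.9]
tip [56.9  1.1]
tip [58.2  0.6]
pinbase front(collar top) [55.7  0.8]
0.052 [array([254., 352.]), array([251., 331.]), array([231., 188.])]
0.054 [array([259., 361.]), array([256., 339.]), array([237., 197.])]
0.056 [array([264., 370.]), array([261., 348.]), array([242., 206.])]
```

```bash
python3 go.py .559 -.0747 .112 106.3
```

```text
t 6.95 delta [-1.100e-01  5.143e+00 -4.000e-03] roll -0.0 psi 106.3
```

```bash
python3 -m crank '{"claw":[0,0,0,0,0,0,0,0],"delta_pos":[[-0.11,0.5,0],[-0.11,1.3,0],[-0.11,2.2,0],[-0.11,3.1,0],[-0.11,4,0],[-0.11,4.8,0],[-0.11,5.14,0],[-0.11,5.14,0]],"roll":[0,0,0,0,0,0,0,0]}';  python3 go.py .559 -.0747 .1185 106.3; python3 - <<'E'
from h import *
s=cam("scene");crop(s,180,130,110,120,5,"pics/c_s.png")
E
```

```text
time: 7.62
tool_pos: [0.56, -0.0743, 0.1115]
tool_rot: [3.141, 0.0, 1.856]
contact_force: [0.2, -0.6, -3.1]
opening: 0.0159
t 7.62 delta [-0.003 -0.042 -0.278] roll 0.009 psi 106.35
```

View pics/c_s.png

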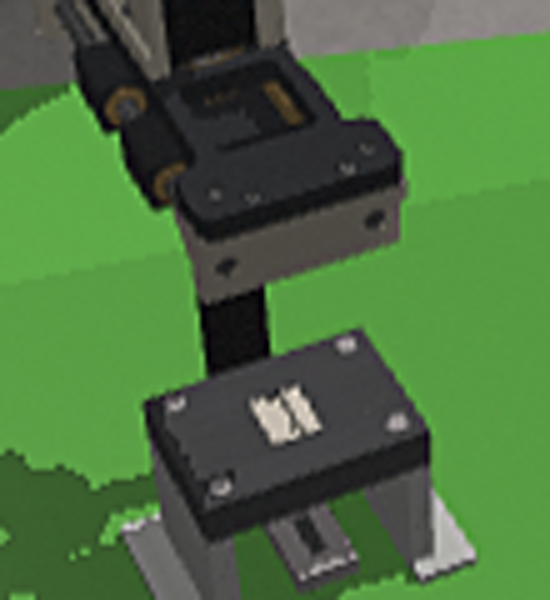

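The hook is under the plate, with its foot front showing at about (310,560). Now I peck upward gently.

```bash
python3 -m crank '{"claw":[0,0,0,0,0,0,0,0],"delta_pos":[[0,-0.03,-0.15],[0,-0.04,-0.25],[0,-0.04,-0.3],[0,-0.04,-0.32],[0,-0.04,-0.34],[0,-0.04,-0.34],[0,-0.04,-0.35],[0,-0.04,-0.35]],"roll":[0,0,0,0,0,0,0,0]}'
```

```text
time: 8.33
tool_pos: [0.5572, -0.0752, 0.1203]
tool_rot: [-3.14, -0.0, 1.855]
contact_force: [0.6, -1.1, -7.9]
opening: 0.0154
```

```bash
python3 -m crank '{"claw":[0,0,0,0,0,0,0,0],"delta_pos":[[0,0,0.08],[0,0.04,0.08],[0,0.08,0.08],[0,0.08,0.04],[0,0.08,0.01],[0,0.08,-0.01],[0,0.08,-0.02],[0,0.08,-0.02]],"roll":[0,0,0,0,0,0,0,0]}';python3 -c "
from cell import robot;o=robot.observe();print(o['contact_force'],o['torque'],o['joint_efforts'])"
```

```text
time: 9.0
tool_pos: [0.5603, -0.0746, 0.1216]
tool_rot: [3.14, 0.001, 1.855]
contact_force: [1.8, 0.2, -2.8]
opening: 0.0158
[ 1.75119744  0.22978314 -2.80996872] [ 0.01673058 -0.62548093  0.01589479] [-3.42623759e-01 -5.05541682e+01 -2.13635981e+01 -2.46789828e-01
  8.55844505e-01 -2.07773951e-02]
```

Only the hook's weight remains at tip height 61.7 mm, so the pin appears to be in the hole. I raise slowly to confirm.

```bash
python3 -m crank '{"claw":[0,0,0,0,0,0,0,0],"delta_pos":[[0,0,-0.02],[0,0,-0.03],[0,0,-0.04],[0,0,-0.05],[0,0,-0.06],[0,0,-0.07],[0,0,-0.08],[0,0,-0.08]],"roll":[0,0,0,0,0,0,0,0]}'; python3 -c "
from cell import robot;o=robot.observe();print(o['contact_force'],o['torque'])"
```

```text
time: 9.67
tool_pos: [0.5601, -0.0746, 0.1233]
tool_rot: [3.141, 0.001, 1.855]
contact_force: [5.9, 0.4, -4.8]
opening: 0.0156
[ 5.904539    0.35795217 -4.84222656] [-0.02521002 -1.14396412 -0.07539155]
```

```bash
python3 -m crank '{"claw":[0,0,0,0,0,0,0,0],"delta_pos":[[0,0.01,0],[0,0.02,0],[0,0.03,0],[0,0.04,0],[0,0.05,0],[0,0.05,0],[0,0.05,0],[0,0.05,0]],"roll":[0,0,0,0,0,0,0,0]}'; python3 -c "
from cell import robot;o=robot.observe();print(o['contact_force'],o['torque'])"
```

```text
time: 10.33
tool_pos: [0.5606, -0.0742, 0.1232]
tool_rot: [-3.141, -0.0, 1.855]
contact_force: [1.2, 0.4, -1.9]
opening: 0.0159
[ 1.2131911   0.35377984 -1.88468047] [-0.13652056 -0.48426228 -0.06026812]
```

```bash
python3 -m crank '{"claw":[0,0,0,0,0,0,0,0],"delta_pos":[[0,0.01,-0.02],[0,0.01,-0.03],[0,0.01,-0.04],[0,0.01,-0.05],[0,0.01,-0.06],[0,0.01,-0.07],[0,0.01,-0.08],[0,0.01,-0.08]],"roll":[0,0,0,0,0,0,0,0]}'; python3 -c "
from cell import robot;o=robot.observe();print(o['contact_force'],o['torque'])"
```

```text
time: 11.0
tool_pos: [0.5609, -0.074, 0.125]
tool_rot: [-3.141, -0.0, 1.855]
contact_force: [1.6, 0.1, -4.2]
opening: 0.0154
[ 1.62004514  0.14990102 -4.22038571] [-0.12344391 -0.26081557 -0.00620223]
```

```bash
python3 -m crank '{"claw":[0,0,0,0,0,0,0,0],"delta_pos":[[0,0,-0.01],[0,0,-0.02],[0,0,-0.02],[0,0,-0.03],[0,0,-0.04],[0,0,-0.04],[0,0,-0.05],[0,0,-0.05]],"roll":[0,0,0,0,0,0,0,0]}'; python3 -c "
from cell import robot;o=robot.observe();print(o['contact_force'],o['torque'])"
```

```text
time: 11.67
tool_pos: [0.5609, -0.0741, 0.1264]
tool_rot: [-3.141, -0.0, 1.855]
contact_force: [0.7, -0.7, -7.2]
opening: 0.0153
[ 0.66230587 -0.67378611 -7.20842032] [-0.12400167 -0.02908349 -0.00185996]
```

```bash
python3 -m crank '{"claw":[0,0,0,0,0,0,0,0],"delta_pos":[[0,0,-0.01],[0,0,-0.02],[0,0,-0.03],[0,0,-0.04],[0,0,-0.05],[0,0,-0.06],[0,0,-0.06],[0,0,-0.06]],"roll":[0,0,0,0,0,0,0,0]}'; python3 -c "
from cell import robot;o=robot.observe();print(o['contact_force'],o['torque'])"
```

```text
time: 12.33
tool_pos: [0.561, -0.0741, 0.128]
tool_rot: [-3.142, 0.0, 1.855]
contact_force: [0.5, -0.0, -5.8]
opening: 0.0154
[ 0.5165546  -0.00676291 -5.82884192] [-0.0899863   0.12141797 -0.02428716]
```

```bash
python3 -m crank '{"claw":[0,0,0,0,0,0,0,0],"delta_pos":[[0,0,-0.01],[0,0,-0.03],[0,0,-0.04],[0,0,-0.06],[0,0,-0.07],[0,0,-0.09],[0,0,-0.1],[0,0,-0.1]],"roll":[0,0,0,0,0,0,0,0]}'; python3 - <<'E'
from h import *
o=robot.observe();print(o['contact_force'],o['torque'])
s=cam("scene");crop(s,200,180,80,60,8,"pics/d_s.png")
E
```

```text
time: 13.0
tool_pos: [0.5611, -0.0741, 0.1305]
tool_rot: [-3.142, 0.0, 1.855]
contact_force: [0.1, -0.0, -6.5]
opening: 0.0155
[ 0.05889075 -0.02093282 -6.54632159] [-0.04048212  0.19372548 -0.03829473]
```

View pics/d_s.png

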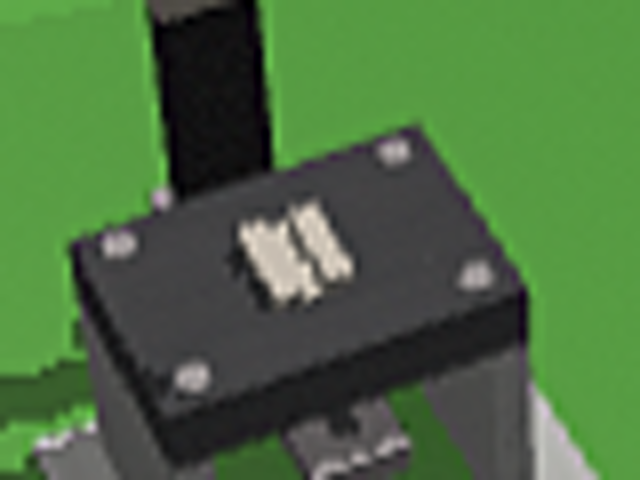

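The insert at (295,255) is starting to stand proud, with a shadow on its left. I keep raising.

```bash
python3 -m crank '{"claw":[0,0,0,0,0,0,0,0],"delta_pos":[[0,0,-0.01],[0,0,-0.03],[0,0,-0.05],[0,0,-0.07],[0,0,-0.09],[0,0,-0.11],[0,0,-0.12],[0,0,-0.12]],"roll":[0,0,0,0,0,0,0,0]}'; python3 -m crank '{"claw":[0,0,0,0,0,0,0,0],"delta_pos":[[0,0,-0.01],[0,0,-0.03],[0,0,-0.05],[0,0,-0.07],[0,0,-0.09],[0,0,-0.11],[0,0,-0.12],[0,0,-0.12]],"roll":[0,0,0,0,0,0,0,0]}'; python3 - <<'E'
from h import *
o=robot.observe();print(o['contact_force'],o['torque'])
s=cam("scene");crop(s,200,180,80,60,8,"pics/e_s.png")
E
```

```text
time: 13.72
tool_pos: [0.5613, -0.0742, 0.1336]
tool_rot: [3.141, 0.0, 1.855]
contact_force: [-0.1, -0.4, -3.9]
opening: 0.0155
time: 14.38
tool_pos: [0.5612, -0.0742, 0.1366]
tool_rot: [3.141, 0.0, 1.855]
contact_force: [0.5, 0.5, -2.4]
opening: 0.0153
[ 0.49041074  0.50421643 -2.42483529] [-0.0391331  -0.0719949  -0.00499775]
```

View pics/e_s.png

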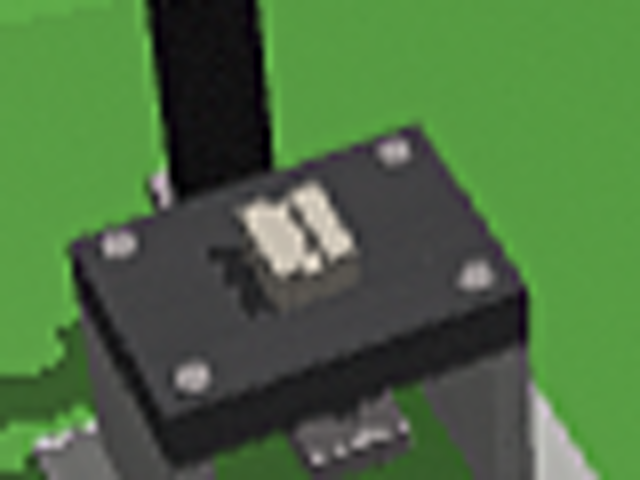

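The insert now stands about 9–10 mm proud, with its front face visible at (315,285), and the load has dropped off, so the balls have sprung in under it. I lower and draw out.

```bash
python3 -m crank '{"claw":[0,0,0,0,0,0,0,0],"delta_pos":[[0,0,0.1],[0,0,0.25],[0,0,0.4],[0,0,0.55],[0,0,0.7],[0,0,0.85],[0,0,0.98],[0,0,0.98]],"roll":[0,0,0,0,0,0,0,0]}';  python3 - <<'E'
from h import *
o=robot.observe();print(o['contact_force'],o['torque'])
s=cam("scene");crop(s,200,180,80,60,8,"pics/f_s.png")
E
python3 go.py .435 -.111 .112 106.3
```

```text
time: 15.1
tool_pos: [0.5606, -0.074, 0.111]
tool_rot: [-3.14, -0.001, 1.855]
contact_force: [0.9, 0.4, -3.6]
opening: 0.0157
[ 0.90969121  0.37672793 -3.60241654] [-0.0119736  -0.03172073 -0.02143442]
t 15.15 delta [-0.007 -5.246 -0.017] roll -0.003 psi 106.28
```

View pics/f_s.png

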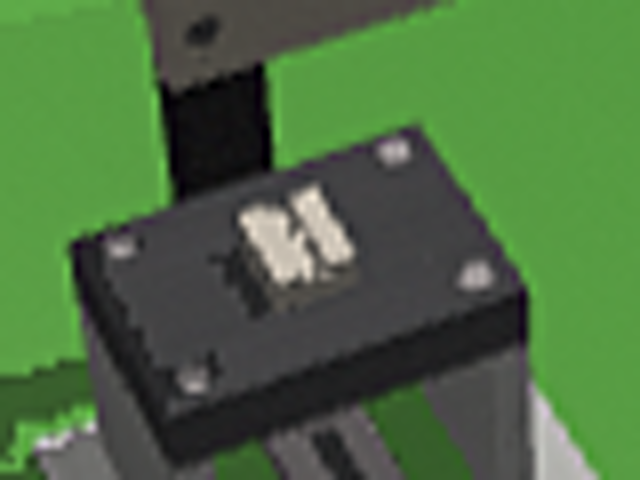

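```bash
python3 -m crank '{"claw":[0,0,0,0,0,0,0,0],"delta_pos":[[0,-0.4,0],[0,-1.1,0],[0,-1.9,0],[0,-2.7,0],[0,-3.5,0],[0,-4.3,0],[0,-5,0],[0,-5.25,0]],"roll":[0,0,0,0,0,0,0,0]}'; python3 go.py .46 .1 .112 106.3
```

```text
time: 15.82
tool_pos: [0.4331, -0.1111, 0.1122]
tool_rot: [-3.141, -0.0, 1.854]
contact_force: [-0.9, 0.7, -3.0]
opening: 0.0161
t 15.82 delta [7.808e+00 3.393e+00 6.000e-03] roll -0.01 psi 106.24
```

```bash
python3 -m crank '{"claw":[0,0,0,0,0,0,0,0],"delta_pos":[[0.8,-0.2,0],[1.9,-0.2,0],[3.1,0,0],[4.3,0.3,0],[5.5,1,0],[6.6,1.8,0],[7.4,2,0],[7.8,2,0]],"roll":[0,0,0,0,0,0,0,0]}'; python3 -m crank '{"claw":[0,0,0,0,0,0,0,0],"delta_pos":[[0,0,0.1],[0,0,0.2],[0,0,0.3],[0,0,0.36],[0,0,0.4],[0,0,0.43],[0,0,0.44],[0,0,0.44]],"roll":[0,0,0,0,0,0,0,0]}'
```

```text
time: 16.48
tool_pos: [0.4297, 0.093, 0.1124]
tool_rot: [3.139, -0.0, 1.857]
contact_force: [-0.0, -0.6, -2.8]
opening: 0.0159
time: 17.15
tool_pos: [0.4285, 0.0899, 0.1009]
tool_rot: [-3.142, 0.0, 1.854]
contact_force: [-0.1, -0.2, -2.9]
opening: 0.0154
```

Still about 1–1.5 mm up; I continue down gently.

```bash
python3 -m crank '{"claw":[0,0,0,0,0,0,0,0],"delta_pos":[[0,0,0.01],[0,0,0.02],[0,0,0.03],[0,0,0.04],[0,0,0.05],[0,0,0.05],[0,0,0.05],[0,0,0.05]],"roll":[0,0,0,0,0,0,0,0]}'; python3 - <<'E'
from h import *
s=cam("scene");crop(s,260,90,110,120,5,"pics/g_s.png")
E
```

```text
time: 17.82
tool_pos: [0.4285, 0.0903, 0.0998]
tool_rot: [3.141, 0.0, 1.855]
contact_force: [-0.3, 0.6, -0.3]
opening: 0.0156
```

View pics/g_s.png

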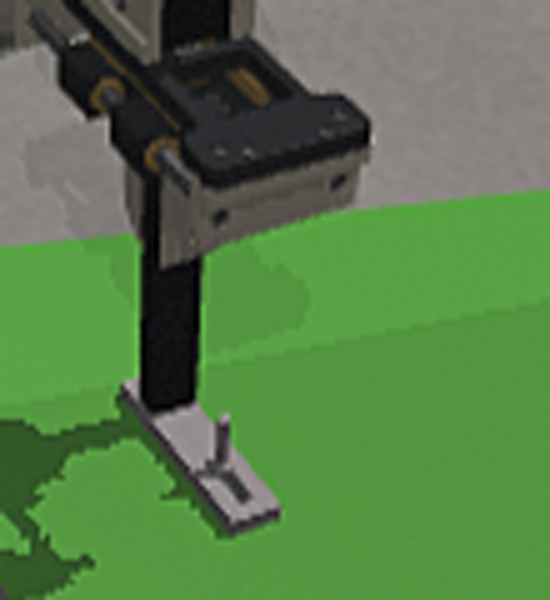

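The weight is on the mat (force is about 0) and the hook is upright. I release it, open gradually, and rise.

```bash
python3 -m crank '{"claw":[0.2,0.3,0.4,0.5,0.6,0.7,0.8,0.8],"delta_pos":[[0,0,0],[0,0,0],[0,0,0],[0,0,0],[0,0,0],[0,0,0],[0,0,0],[0,0,0]],"roll":[0,0,0,0,0,0,0,0]}' 25; python3 -m crank '{"claw":[0.8,0.8,0.8,0.8,0.8,0.8,0.8,0.8],"delta_pos":[[0,0,-0.2],[0,0,-0.8],[0,0,-1.6],[0,0,-2.4],[0,0,-3.2],[0,0,-3.8],[0,0,-4],[0,0,-4]],"roll":[0,0,0,0,0,0,0,0]}'; python3 go.py .6115 -.0588 .16 106.3;python3 - <<'E'
from h import *
s=cam("scene");crop(s,180,90,190,150,4,"pics/i_s.png")
E
```

```text
time: 18.53
tool_pos: [0.4285, 0.0903, 0.0997]
tool_rot: [3.142, 0.0, 1.855]
contact_force: [-0.0, 0.3, -0.3]
opening: 0.0603
time: 19.2
tool_pos: [0.4291, 0.0903, 0.2009]
tool_rot: [3.139, 0.001, 1.855]
contact_force: [-0.9, 0.1, -0.2]
opening: 0.0736
t 19.2 delta [-7.769  5.325  1.659] roll -0.002 psi 106.29
```

View pics/i_s.png

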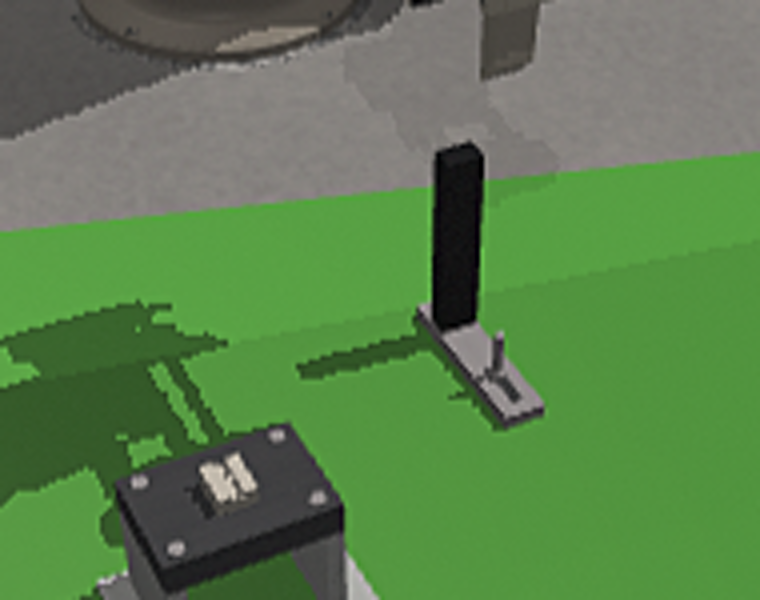

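```bash
python3 -m crank '{"claw":[0.8,0.7,0.6,0.6,0.6,0.6,0.6,0.6],"delta_pos":[[-0.8,0.5,0],[-1.9,1.3,0],[-3.1,2.1,0],[-4.3,3,0.2],[-5.5,3.8,0.6],[-6.7,4.6,1.1],[-7.6,5.2,1.66],[-7.77,5.32,1.66]],"roll":[0,0,0,0,0,0,0,0]}'; python3 -m crank '{"claw":[0.6,0.6,0.6,0.6,0.6,0.6,0.6,0.6],"delta_pos":[[0,0,0],[0,0,0],[0,0,0],[0,0,0],[0,0,0],[0,0,0],[0,0,0],[0,0,0]],"roll":[0,0,0,0,0,0,0,0]}'; python3 go.py .6115 -.0588 .0825 106.3;python3 - <<'E'
from h import *
s=cam("scene");crop(s,180,130,120,100,6,"pics/j_s.png")
E
```

```text
time: 19.92
tool_pos: [0.611, -0.0618, 0.1528]
tool_rot: [-3.136, -0.002, 1.852]
contact_force: [-1.1, 0.6, -0.3]
opening: 0.0548
time: 20.58
tool_pos: [0.6105, -0.0587, 0.1586]
tool_rot: [3.141, 0.0, 1.855]
contact_force: [1.2, -0.3, -0.9]
opening: 0.055
t 20.58 delta [-0.015  0.034  3.043] roll -0.0 psi 106.3
```

View pics/j_s.png

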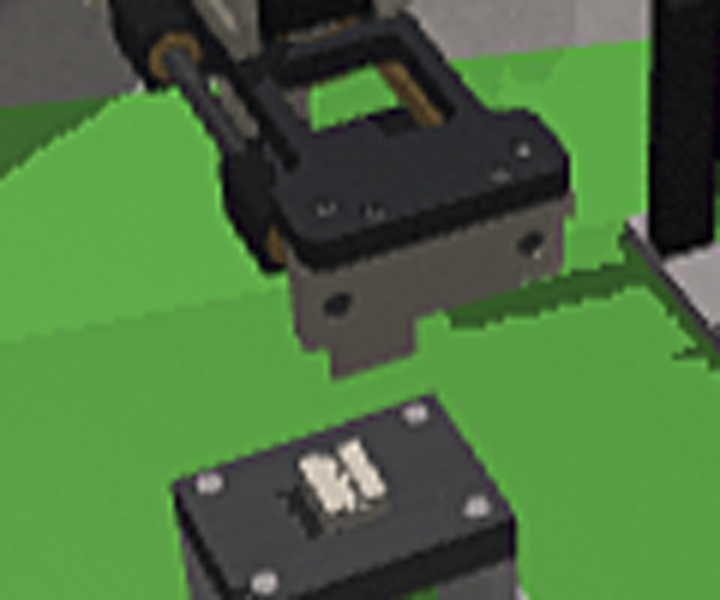

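```bash
python3 -m crank '{"claw":[0.6,0.6,0.6,0.6,0.6,0.6,0.6,0.6],"delta_pos":[[0,0.02,0.5],[0,0.03,1.2],[0,0.03,1.9],[0,0.03,2.5],[0,0.03,2.8],[0,0.03,3],[0,0.03,3.06],[0,0.03,3.08]],"roll":[0,0,0,0,0,0,0,0]}'; python3 -m crank '{"claw":[0.6,0.6,0.4,0.3,0.2,0.1,0,0],"delta_pos":[[0,0,0],[0,0,0],[0,0,0],[0,0,0],[0,0,0],[0,0,0],[0,0,0],[0,0,0]],"roll":[0,0,0,0,0,0,0,0]}' 20
```

```text
time: 21.3
tool_pos: [0.6116, -0.0588, 0.0815]
tool_rot: [3.141, 0.0, 1.855]
contact_force: [0.0, -0.5, 1.2]
opening: 0.0553
time: 21.97
tool_pos: [0.6114, -0.0586, 0.0813]
tool_rot: [3.141, 0.0, 1.855]
contact_force: [1.0, -1.1, -0.0]
opening: 0.0238
```

```bash
python3 -m crank '{"claw":[0,0,0,0,0,0,0,0],"delta_pos":[[0,0,0],[0,0,0],[0,0,-0.1],[0,0,-0.2],[0,0,-0.3],[0,0,-0.5],[0,0,-0.8],[0,0,-1]],"roll":[0,0,0,0,0,0,0,0]}' 30;python3 - <<'E'
from h import *
s=cam("scene");crop(s,180,130,120,100,6,"pics/k_s.png")
E
python3 go.py .4846 -.2483 .12 106.3
```

```text
time: 22.63
tool_pos: [0.6115, -0.0588, 0.1074]
tool_rot: [3.141, 0.001, 1.855]
contact_force: [0.3, -0.2, -0.0]
opening: 0.0233
t 22.68 delta [-5.843 -7.02  -0.472] roll -0.003 psi 106.28
```

View pics/k_s.png

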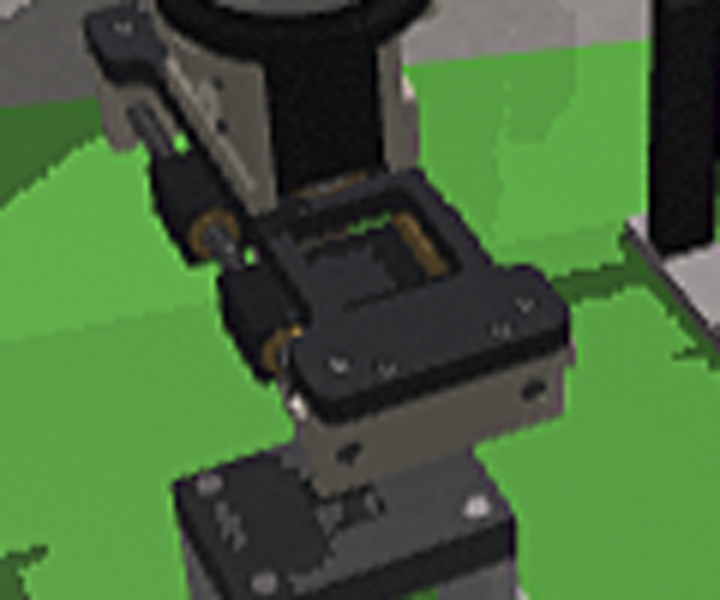

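```bash
python3 -m crank '{"claw":[0,0,0,0,0,0,0,0],"delta_pos":[[-0.3,-0.4,-0.45],[-1.1,-1.4,-0.47],[-2,-2.4,-0.47],[-2.9,-3.5,-0.47],[-3.8,-4.6,-0.47],[-4.7,-5.7,-0.47],[-5.5,-6.6,-0.47],[-5.84,-7.02,-0.47]],"roll":[0,0,0,0,0,0,0,0]}'; python3 -m crank '{"claw":[0,0,0,0,0,0,0,0],"delta_pos":[[0,0,0],[0,0,0],[0,0,0.2],[0,0,0.4],[0,0,0.6],[0,0,0.8],[0,0,1],[0,0,1]],"roll":[0,0,0,0,0,0,0,0]}'; python3 - <<'E'
from h import *
s=cam("scene");crop(s,80,100,120,140,4,"pics/l_s.png")
E
python3 go.py .4846 -.2483 .02 106.3
```

```text
time: 23.35
tool_pos: [0.4813, -0.2514, 0.1188]
tool_rot: [-3.141, 0.001, 1.852]
contact_force: [-0.4, -0.4, -0.6]
opening: 0.0235
time: 24.02
tool_pos: [0.4833, -0.2472, 0.0915]
tool_rot: [-3.14, -0.002, 1.856]
contact_force: [-0.2, 0.2, -0.1]
opening: 0.0237
t 24.07 delta [-0.047  0.035  2.885] roll 0.003 psi 106.32
```

View pics/l_s.png

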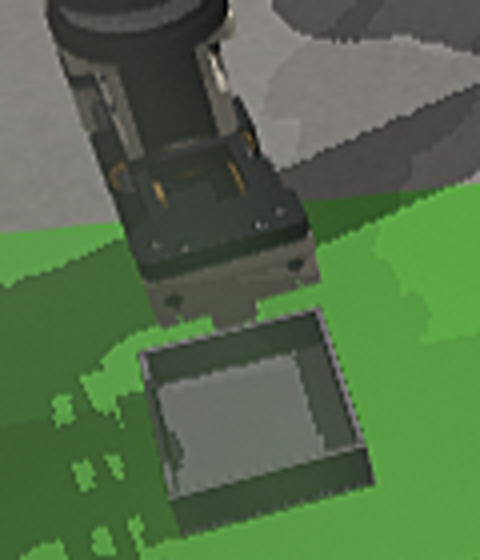

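```bash
python3 -m crank '{"claw":[0,0,0,0,0,0,0,0],"delta_pos":[[0,0,0.3],[0,0,0.7],[0,0,1.2],[0,0,1.7],[0,0,2.2],[0,0,2.5],[0,0,2.75],[0,0,2.85]],"roll":[0,0,0,0,0,0,0,0]}'; python3 -m crank '{"claw":[0,0,0,0,0,0,0,0],"delta_pos":[[0,0,0.03],[0,0,0.06],[0,0,0.09],[0,0,0.12],[0,0,0.15],[0,0,0.17],[0,0,0.18],[0,0,0.18]],"roll":[0,0,0,0,0,0,0,0]}'
```

```text
time: 24.73
tool_pos: [0.4834, -0.2478, 0.0206]
tool_rot: [-3.141, -0.001, 1.855]
contact_force: [-0.6, 0.5, -1.3]
opening: 0.0237
time: 25.4
tool_pos: [0.4838, -0.2481, 0.0173]
tool_rot: [3.142, 0.0, 1.855]
contact_force: [-0.5, 0.6, -0.9]
opening: 0.024
```

```bash
python3 -m crank '{"claw":[0,0,0,0,0,0,0,0],"delta_pos":[[0,0,0.02],[0,0,0.05],[0,0,0.07],[0,0,0.09],[0,0,0.1],[0,0,0.1],[0,0,0.1],[0,0,0.1]],"roll":[0,0,0,0,0,0,0,0]}'
```

```text
time: 26.07
tool_pos: [0.4838, -0.2481, 0.0148]
tool_rot: [3.142, 0.0, 1.855]
contact_force: [0.6, 0.5, -1.0]
opening: 0.0233
```

```bash
python3 -m crank '{"claw":[0,0,0,0,0,0,0,0],"delta_pos":[[0,0,0.01],[0,0,0.02],[0,0,0.04],[0,0,0.06],[0,0,0.06],[0,0,0.06],[0,0,0.06],[0,0,0.06]],"roll":[0,0,0,0,0,0,0,0]}'
```

```text
time: 26.73
tool_pos: [0.4838, -0.2481, 0.0132]
tool_rot: [3.142, 0.0, 1.855]
contact_force: [0.2, 0.3, -1.0]
opening: 0.0234
```

```bash
python3 -m crank '{"claw":[0,0,0,0,0,0,0,0],"delta_pos":[[0,0,0.01],[0,0,0.02],[0,0,0.03],[0,0,0.04],[0,0,0.05],[0,0,0.05],[0,0,0.05],[0,0,0.05]],"roll":[0,0,0,0,0,0,0,0]}'
```

```text
time: 27.4
tool_pos: [0.4838, -0.2481, 0.012]
tool_rot: [-3.142, 0.0, 1.855]
contact_force: [0.3, 0.2, 0.1]
opening: 0.0236
```

```bash
python3 -m crank '{"claw":[0,0,0,0,0,0,0,0],"delta_pos":[[0,0,0.01],[0,0,0.02],[0,0,0.03],[0,0,0.03],[0,0,0.03],[0,0,0.03],[0,0,0.03],[0,0,0.03]],"roll":[0,0,0,0,0,0,0,0]}'
```

```text
time: 28.07
tool_pos: [0.4838, -0.2481, 0.0112]
tool_rot: [3.142, 0.0, 1.855]
contact_force: [-0.2, 0.4, -1.3]
opening: 0.0232
```

```bash
python3 -m crank '{"claw":[0,0,0,0,0,0,0,0],"delta_pos":[[0,0,0.01],[0,0,0.02],[0,0,0.03],[0,0,0.04],[0,0,0.04],[0,0,0.04],[0,0,0.04],[0,0,0.04]],"roll":[0,0,0,0,0,0,0,0]}'
```

```text
time: 28.73
tool_pos: [0.4838, -0.2481, 0.0102]
tool_rot: [3.142, 0.0, 1.855]
contact_force: [0.5, -0.1, -0.2]
opening: 0.0237
```

```bash
python3 -m crank '{"claw":[0,0,0,0,0,0,0,0],"delta_pos":[[0,0,0.01],[0,0,0.02],[0,0,0.03],[0,0,0.04],[0,0,0.04],[0,0,0.04],[0,0,0.04],[0,0,0.04]],"roll":[0,0,0,0,0,0,0,0]}';python3 - <<'E'
from h import *
s=cam("scene");crop(s,100,150,90,90,6,"pics/m_s.png")
t=cam("top");crop(t,360,220,100,100,6,"pics/m_t.png")
E
```

```text
time: 29.4
tool_pos: [0.4838, -0.2481, 0.0098]
tool_rot: [3.141, 0.0, 1.855]
contact_force: [-1.2, 1.9, 6.1]
opening: 0.0236
```

View pics/m_s.png

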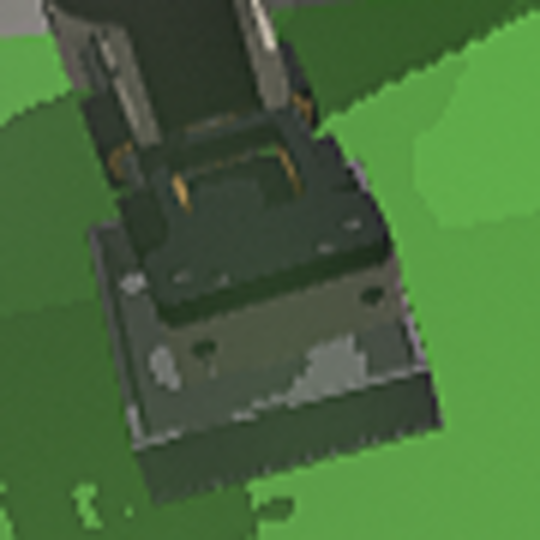

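The 6 N upward reaction shows the insert has reached the tray floor. I back off slightly, release and rise.

```bash
python3 -m crank '{"claw":[0,0,0.27,0.3,0.35,0.4,0.45,0.5],"delta_pos":[[0,0,-0.01],[0,0,-0.02],[0,0,-0.02],[0,0,-0.02],[0,0,-0.02],[0,0,-0.02],[0,0,-0.02],[0,0,-0.02]],"roll":[0,0,0,0,0,0,0,0]}'; python3 -m crank '{"claw":[0.5,0.5,0.5,0.5,0.5,0.5,0.5,0.5],"delta_pos":[[0,0,-0.2],[0,0,-0.6],[0,0,-1.2],[0,0,-2],[0,0,-3],[0,0,-4],[0,0,-5],[0,0,-6]],"roll":[0,0,0,0,0,0,0,0]}';python3 - <<'E'
from h import *
s=cam("scene");crop(s,100,150,90,90,6,"pics/n_s.png")
cv2.imwrite("pics/n_all.png",s["img"])
E
```

```text
time: 30.17
tool_pos: [0.4837, -0.248, 0.0096]
tool_rot: [-3.142, -0.0, 1.855]
contact_force: [-0.3, 1.7, -0.9]
opening: 0.0431
time: 30.83
tool_pos: [0.4836, -0.248, 0.1621]
tool_rot: [3.141, 0.001, 1.855]
contact_force: [0.9, -0.3, -0.2]
opening: 0.0457
```

View pics/n_s.png

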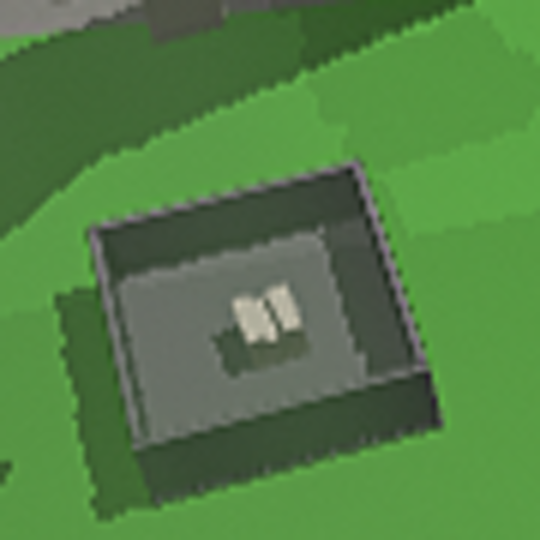

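View pics/n_all.png

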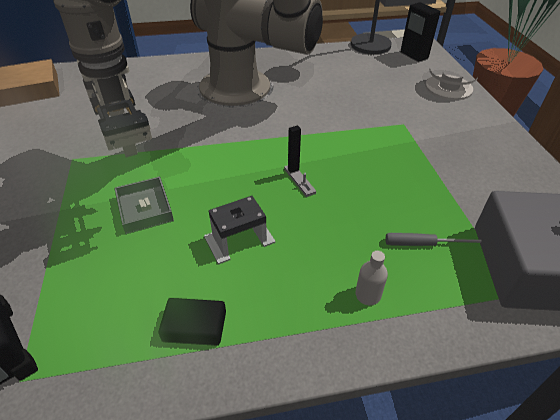

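The insert lies groove-up in the middle of the tray at (144,203). The pocket at (238,212) is empty, the hook stands upright at (298,160), and the bottle, case and screwdriver are where they were. I settle once and hand in.

```bash
python3 -m crank '{"claw":[0.5,0.5,0.5,0.5,0.5,0.5,0.5,0.5],"delta_pos":[[0,0,0],[0,0,0],[0,0,0],[0,0,0],[0,0,0],[0,0,0],[0,0,0],[0,0,0]],"roll":[0,0,0,0,0,0,0,0]}'; python3 -c "
from cell import robot;print(robot.hand_in())"
```

```text
time: 31.55
tool_pos: [0.4837, -0.248, 0.1594]
tool_rot: [-3.141, -0.0, 1.855]
contact_force: [-0.1, 0.1, -0.1]
opening: 0.0458
the job is handed in; nothing more can be done
None
```

I handed the job in at about 31.6 s of the 72 s allowed; no verdict came back.

- **Pushing out:** I gripped the hook by its handle and felt for the access hole. The first upward touch met the plate at about 5 N; shifting 2 mm forward found the hole. About 6 N of sideways force built up there, and another 1.25 mm forward relieved it. Wrist readings at the end of each move showed about 3–5 N while pushing the insert, until the load dropped off with it roughly 9–10 mm proud.
- **Placing:** I drew the hook out and stood it on the mat clear of the plate. I then lifted the insert out and lowered it until it touched the tray floor with about 6 N, then released it.

**Last checks:**
- The final picture shows the insert groove up near the middle of the tray and the pocket empty.
- The hook stands upright, and the bottle, case and screwdriver look unmoved.
- The gripper is clear of everything, with contact force near zero.

**Disagreements:** the two cameras and the pin's shadow put the pin anywhere from 51 to 58 mm ahead of the handle, so the hole had to be found by touch. The insert met the tray floor at a tool height of about 10 mm, against the 12 mm I first assumed. I judged its final pose by eye and did not measure it.

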